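# Bed a lens barrel in the photometer's V-block and hold the clamp strap down

### The job

Fit the black lens barrel with the brass collar to the photometer plate: take it from the parts tray and lay it gently in the V-block, collar towards the grey lamp housing and hanging just past that end of the block with a gap of a centimetre at most, and let go of it. Then swing the open clamp strap over it and push the strap fully down with the fingers. Finish while still holding the strap down, so that its sprung pad keeps the barrel pressed onto both sides of the V while I put in the clamp screw; leave the silver barrel, the tube rack, the screwdriver and the sample box alone.

Things in the scene. Friction and masses are not known exactly. Their poses are not given: they have to be found in the camera images.
- lens: Black lens barrel, 38 mm diameter, 105 mm long, 240 g, lying in one of the tray's cradles, axis 34 mm above the table. Origin on its axis; x along the axis towards the brass collar (at the start = the tray's x). Tube from x = -50 to +45 mm, collar (46 mm diameter) from +45 to +55 mm. Grip it across its axis from above, best at x = -22 mm, which keeps the hand clear of the open strap later.
- collar (a point): Centre of the brass collar, on the barrel's axis, 50 mm along +x from the barrel's origin.
- optics: Fixed dark anodised photometer plate 260 x 130 x 10 mm. Origin at the centre of its underside, on the table; z up; x along the optical axis towards the grey lamp housing (x = 75 to 125 mm, 76 mm wide, top 80 mm above the table). A black detector (top 71 mm) stands at x = -118 to -82 mm. The steel V-block stands in the middle, the clamp strap's hinge on the +y side.
- vee_axis (a point): Where the origin of the seated barrel belongs: 46 mm above the plate's origin, barrel x along plate x; the gap from block to collar is then 5 mm (0 to 12 mm will do). The 90 degree V-block, open upward, spans plate x = -40 to +40 mm, y = -30 to +30 mm; its top edges are 36 mm above the table, the V mouth 34 mm wide.
- vee_hinge: Steel half of the V-block on the plate's +y side (the strap hinge side): one 45 degree flank. Origin = the plate's origin.
- vee_screw: Steel half of the V-block on the plate's -y side (the landing post side): the other 45 degree flank. Origin = the plate's origin.
- clamp (a joint): Angle of the clamp strap, rad: 0 = fully down, level over the barrel, on its landing post; pi/2 = upright; starts at 1.8 to 2.15, leaning outward to the plate's +y side; end stop 2.5. The stiff hinge (0.045 N m) leaves it where it is put, but over a seated barrel the sprung pad lifts it about 0.07 rad from closed when released.
- clamp_hinge (a point): Middle of the strap's hinge: at plate x = +27, y = +42 mm, 65 mm above the table (level with the seated barrel's top); the hinge axis runs along the plate's x. Its post (x = 12 to 42, y = 35 to 49 mm) is 72 mm high; the landing post on the other side (x = 17 to 37, y = -51 to -33 mm) is 72 mm high.
- strap: Aluminium clamp strap, 18 mm wide, 6 mm thick, 96 mm long from the hinge. Origin on the hinge axis; it extends along its own -y, its mid-plane at its own z = 10 mm; z is the normal of its outer (upper) face. Screw hole 84 mm and brass rivet (2.5 mm high) 42 mm from the hinge. Closed, its top face is 78 mm above the table. Holding it closed takes about 6 N at 55 mm from the hinge; more does no harm.
- strap_end (a point): Middle of the strap's free end, 96 mm from the hinge axis, in mid-thickness.
- pad: White slippery round sprung pad, 15 mm diameter, under the strap 42 mm from the hinge. Closed over the seated barrel it is pushed in 4 mm (spring 2 N/mm) and presses about 8 N on the top of the barrel, at plate x = 27 mm.
- tray: Fixed blue parts tray 170 x 180 mm, rim 14 mm high, with two white V cradles along its x at y = -45 and +45 mm (70 mm long, 48 mm wide, tops 24 mm high). Origin at the centre of its underside, on the table.
- spare: Silver barrel with a red band and no collar, 38 mm diameter, 88 mm long, in the tray's other cradle; origin on its axis at mid-length. Leave it alone.
- rack: Green tube rack with capped tubes, 70 x 188 mm, 82 mm high; origin at the centre of its underside. Leave it alone.
- driver: Red-handled screwdriver 170 mm long lying on the bench along its own x, handle towards -x. Leave it alone.
- samplebox: Lilac sample box with clear lid, 78 x 78 x 50 mm; origin at the centre of its underside. Leave it alone.
There are look-alikes about, which are no part of the job. Of the things like the lens, leave any that is blue; of the rest the smaller one is meant.

How it is judged:
On the way:
1. the barrel lies in the V-block on both flanks, collar past the lamp end, let go, with the strap still open (x of collar in the frame of optics between 0.0435 and 0.058 m and distance between lens and vee_axis below 0.009 m and z of lens in the frame of vee_axis below 0.0025 m and angle between the x axis of lens and the x axis of optics, either way round below 0.05 rad and contact force between lens and vee_hinge above 0.4 N and contact force between lens and vee_screw above 0.4 N and contact force between the fingers and lens below 0.1 N and value of joint clamp above 0.5 rad), for 0.2 s.
At the end, for the whole second after the job is handed in: Fingers hold the strap down (within 0.03 rad) and do not touch the barrel; pad on barrel over 4 N, each V flank over 2 N; barrel at rest along the optical axis (0.05 rad, at most 2.5 mm high), collar to the lamp, 0 to 12 mm past the block (origin within 9 mm of vee_axis) (x of collar in the frame of optics between 0.0435 and 0.058 m and distance between lens and vee_axis below 0.009 m and z of lens in the frame of vee_axis below 0.0025 m and angle between the x axis of lens and the x axis of optics, either way round below 0.05 rad and value of joint clamp below 0.03 rad and contact force between pad and lens above 4 N and contact force between lens and vee_hinge above 2 N and contact force between lens and vee_screw above 2 N and contact force between the fingers and strap above 1.5 N and contact force between the fingers and lens below 0.3 N and linear speed of lens below 0.01 m/s); the arm keeps its last pose, push and grip.
It fails at once if the barrel is dropped (falls free faster than 0.4 m/s) (linear speed of lens above 0.4 m/s and contact force between the fingers and lens below 0.1 N).
It fails at once if the barrel is banged or forced into the V-block (over 60 N on a flank) (contact force between lens and vee_hinge above 60 N or contact force between lens and vee_screw above 60 N).
It fails at once if the silver barrel, rack, screwdriver or sample box is moved more than 20 mm (distance of any of spare, rack, driver, samplebox from where it was at the start of the episode above 0.02 m).
It also fails if it takes over 58 s, if anything falls off the work surface, if the arm or the gripper's body presses on something with over 40 N, if the wrist force passes 120 N, or if a joint passes its speed limit or range.

### The arm

A 7-joint arm with a two-finger parallel gripper is mounted at the origin on the work surface. World frame = base frame: x ahead of the robot, y to its left, z up, the work surface at z = 0. Lengths are in m, angles in rad, forces in N, time in s.
With the tool pointing down it reaches from about 0.4 to 0.9 m from the base axis. Payload 5.6 kg.
Tool frame: the origin (TCP) lies midway between the tips of the shut fingers; the grasp point (between the pads) lies 19 mm behind it; y points along the fingers, z is the direction in which the jaws open and shut, and the axes are right-handed (so a half turn about y gives the same grasp; the last joint's range is limited). The gripper opens to 92 mm and grips with 3 to 60 N. Pads are 20 mm wide; open, the fingers measure 128 mm over their backs; the gripper's body (75 mm by 189 mm) begins 69 mm behind the grasp point.
Start: joints at [-1.287, 0.468, -0.012, 1.603, 0.006, 1.071, -0.056], TCP at [0.209, 0.616, 0.215] pointing down, gripper open.
Joint ranges: [-2.53, 2.53], [-0.31, 2.02], [-1.57, 1.55], [0.28, 2.44], [-1.29, 4.43], [0.15, 1.84], [-2.92, 2.92]. Speed limits (rad/s): [2.57, 2.57, 3.14, 3.14, 3.14, 3.14, 3.14].

### API

Orientations are given as a 3x3 rotation matrix whose columns are the frame's x, y, z axes.
In Python, from station import env, effector, solver, viewer, workorder, search_frame, tip_of gives the robot as it stands. Calls block until the motion is done:
- env.reach(position, orientation): joint-space move of the TCP to a pose.
- env.movel(position, frame=None, rate=0.15): straight line of the TCP; frame=None keeps the orientation; rate is the mean speed in m/s.
- env.goto_joints(angles): joint-space move.
- effector.release() and effector.grasp(squeeze=None): open the fingers fully, or close them until they stop; squeeze is the grip in N (None keeps the last).
- env.pause(seconds).
- solver.inverse_kinematics(position, orientation): joint angles nearest the present ones, or None.
- env.sense(): the state.
- viewer.read_camera(name): name is "side" or "top"; returns (picture, depth): 420x560x3 uint8, red, green, blue; 420x560 float32, m along the optical axis (not along the pixel's ray), 0 where there is no reading.
- viewer.camera_info(name): a dict with "intrinsics" (3x3 intrinsics, pixels), "eye" and "rotation" of the camera in the world. Camera axes: x right, y up, looking along -z (the intrinsics and any distortion apply to the point x, -y, -z); pixel columns grow to the right and rows downward; lengths in m; the calibration is good to about 2 mm. A picture is of the moment at which its call begins. camera_info takes no time and is no camera call.
A pose or a line that the arm cannot do raises env.PlanningError and nothing moves.
- workorder.finish_job(): hands the job in, once; it reports no verdict.
Trained networks look in the newest picture that a camera, given by its name, has taken for a name from the list of things; names that differ only in an ending like _2 or _b are one class to them, and where a whole thing is asked for, a point or a joint stands for the part that bears it (a point fixed in the world has none). Each returns a list of dicts, best first, with "score" (0 to 1); they miss things now and then, are a little off and sometimes report something else, mostly with a low value. They report only what shows in the picture. A call takes as long as a camera call. They do not tell look-alikes from the thing itself.
- search_frame(camera, name): "at" ([x, y, z] in m, in world coordinates, good to about 4 mm: the middle of the surface that is visible of it).
- tip_of(camera, name): "at" ([x, y, z] in m, in world coordinates, good to about 4 mm: a listed point, or the origin of a listed thing).
The state is a dict: "t": time; "joint_positions": joint angles; "joint_velocities": joint speeds; "tau": joint torques, N m; "ee_pos": TCP position; "tcp_rot": TCP orientation; "wrist_force": force on the tool from outside, world axes, zero at the start; "moment": the same for the moment, N m; "gripper_width": finger opening in m.
Only numpy, scipy, OpenCV 4.12 (cv2) and the standard library are available. Lean on these libraries where they do the work, as an engineer would, in place of code of your own. Each camera call takes 0.05 s, during which the arm holds its last target.

## Working session

There is one attempt and no reset: what is moved stays moved. The work goes in short steps, each a Python script; the robot and the scene stay as the last script left them, time stands still between calls to the robot, and variables do not carry over. Pictures are saved under pics/ and viewed, and the job is handed in when it is done.

```bash
ls; mkdir -p pics
python3 - <<'E'
from station import env, effector, solver, viewer, workorder, search_frame, tip_of
import cv2, numpy as np
s=env.sense(); print(s)
for c in("side","top"):
    im,d=viewer.read_camera(c); cv2.imwrite(f"pics/{c}0.png",im[:,:,::-1]); np.save(f"{c}0.npy",d)
    print(c,viewer.camera_info(c))
    for n in ["lens","collar","optics","vee_axis","clamp_hinge","strap","strap_end","tray","spare","rack","driver","samplebox"]:
        for f in (tip_of,):
            try: print(n,f.__name__,[(np.round(r['at'],3).tolist(),round(r['score'],2)) for r in f(c,n)[:4]])
            except Exception as e: print(n,f.__name__,repr(e)[:100])
print(env.sense()['t'])
E
```

```text
pics
{'t': 0.0, 'joint_positions': array([-1.28697834,  0.46837044, -0.01159073,  1.60359363,  0.0059946 ,
        1.0714005 , -0.05628639]), 'joint_velocities': array([-0.00041474, -0.00073537,  0.0008147 ,  0.00105506, -0.00063855,
        0.00043355,  0.00118624]), 'tau': array([-3.47420882e-04, -5.20563662e+01, -1.27830589e-02, -2.43746692e+01,
       -5.67240024e-02,  1.73757429e-02,  1.77319994e-04]), 'ee_pos': array([0.20855905, 0.61503079, 0.21365713]), 'tcp_rot': array([[ 9.47048170e-01, -4.40171642e-04,  3.21091219e-01],
       [-3.21091497e-01, -1.68085987e-03,  9.47046686e-01],
       [ 1.22846250e-04, -9.99998490e-01, -1.73319064e-03]]), 'wrist_force': array([0.49263875, 0.77826174, 0.06689312]), 'moment': array([-0.09603689,  0.03184284, -0.00900078]), 'gripper_width': 0.0921308477099925}
side {'intrinsics': array([[445.78780724,   0.        , 275.34509396],
       [  0.        , 445.78780724, 213.15871667],
       [  0.        ,   0.        ,   1.        ]]), 'eye': array([ 0.28574463, -0.74549927,  0.71981259]), 'rotation': array([[ 0.95709446,  0.1757921 , -0.2303634
[... 1362 characters left out ...]
, 0.165, 0.029], 0.57), ([0.563, -0.169, -0.001], 0.16)]
optics call [([0.565, -0.174, -0.0], 0.82), ([0.532, -0.132, 0.064], 0.22)]
vee_axis call [([0.482, 0.213, 0.028], 0.65), ([0.566, -0.165, 0.048], 0.56)]
clamp_hinge call [([0.534, -0.131, 0.065], 0.77)]
strap call [([0.533, -0.133, 0.066], 0.62)]
strap_end call [([0.477, -0.121, 0.152], 0.69), ([0.482, 0.216, 0.034], 0.5)]
tray call [([0.525, 0.218, 0.003], 0.78)]
spare call [([0.571, 0.22, 0.03], 0.55)]
rack call [([0.751, 0.012, -0.001], 0.56), ([0.481, 0.217, 0.031], 0.51)]
driver call [([0.393, -0.411, 0.001], 0.82)]
samplebox call [([0.641, -0.409, 0.001], 0.92), ([0.533, -0.131, 0.064], 0.46), ([0.516, -0.131, 0.103], 0.35)]
1.3
```

View pics/side0.png

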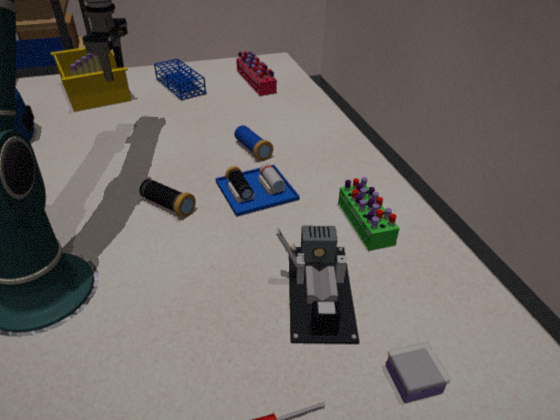

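View pics/top0.png

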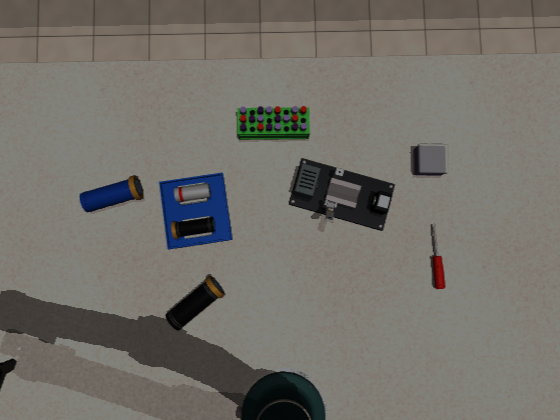

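```bash
cat > h.py <<'E'
import cv2, numpy as np
from station import env, effector, solver, viewer, workorder, search_frame, tip_of
def ray(c,u,v):
    i=viewer.camera_info(c);K=i['intrinsics']
    d=np.array([(u-K[0,2])/K[0,0],-(v-K[1,2])/K[1,1],-1.]);return i['eye'],i['rotation']@d
def at_z(c,u,v,z):
    e,d=ray(c,u,v);return e+d*(z-e[2])/d[2]
def cloud(c,D):
    i=viewer.camera_info(c);K=i['intrinsics'];v,u=np.mgrid[:D.shape[0],:D.shape[1]]
    P=np.stack([(u-K[0,2])/K[0,0]*D,-(v-K[1,2])/K[1,1]*D,-D],-1)
    return P@i['rotation'].T+i['eye']
def proj(c,P):
    i=viewer.camera_info(c);K=i['intrinsics'];q=i['rotation'].T@(np.array(P)-i['eye'])
    return np.array([K[0,2]+K[0,0]*q[0]/-q[2],K[1,2]-K[1,1]*q[1]/-q[2]])
E
python3 - <<'E'
from h import *
im=cv2.imread('pics/top0.png')
cv2.imwrite('pics/topA.png',cv2.resize(im[145:245,280:410],None,fx=6,fy=6,interpolation=cv2.INTER_CUBIC))
cv2.imwrite('pics/topB.png',cv2.resize(im[165:255,155:240],None,fx=6,fy=6,interpolation=cv2.INTER_CUBIC))
im=cv2.imread('pics/side0.png')
cv2.imwrite('pics/sideA.png',cv2.resize(im[215:345,270:370],None,fx=4.5,fy=4.5,interpolation=cv2.INTER_CUBIC))
for c in('top','side'):
    D=np.load(c+'0.npy');P=cloud(c,D)
    # table height check
    m=(abs(P[...,0]-.45)<.05)&(abs(P[...,1]-.03)<.05)&(D>0);print(c,'table z',np.median(P[m][:,2]))
    # lens points
    L=(abs(P[...,0]-.482)<.045)&(abs(P[...,1]-.217)<.075)&(P[...,2]>.036)&(D>0)&(P[...,0]<.52)
    Q=P[L];print(len(Q),Q.mean(0),Q[:,2].max(),Q.min(0),Q.max(0))
    u,s,vt=np.linalg.svd(Q[:,:2]-Q[:,:2].mean(0),full_matrices=False);print(vt[0],Q[:,:2]@vt[0]@np.ones(()) if 0 else (np.min(Q[:,:2]@vt[0]),np.max(Q[:,:2]@vt[0])))
E
```

```text
top table z 0.0001658034697338273
629 [0.4817834  0.2189323  0.04931195] 0.05994819842277588 [0.45502686 0.16492351 0.03604018] [0.50705332 0.27243999 0.0599482 ]
[-0.13162286  0.99129986] (np.float64(0.09975004877363412), np.float64(0.20587885755388272))
side table z 0.000505425756629152
419 [0.47936718 0.21326138 0.04833771] 0.058412697566354144 [0.45469905 0.16301424 0.03608522] [0.50781663 0.27307064 0.0584127 ]
[ 0.14734681 -0.98908489] (np.float64(-0.19960969052747515), np.float64(-0.08935301578167036))
```

```bash
ls pics
```

```text
side0.png
sideA.png
top0.png
topA.png
topB.png
```

View pics/topA.png

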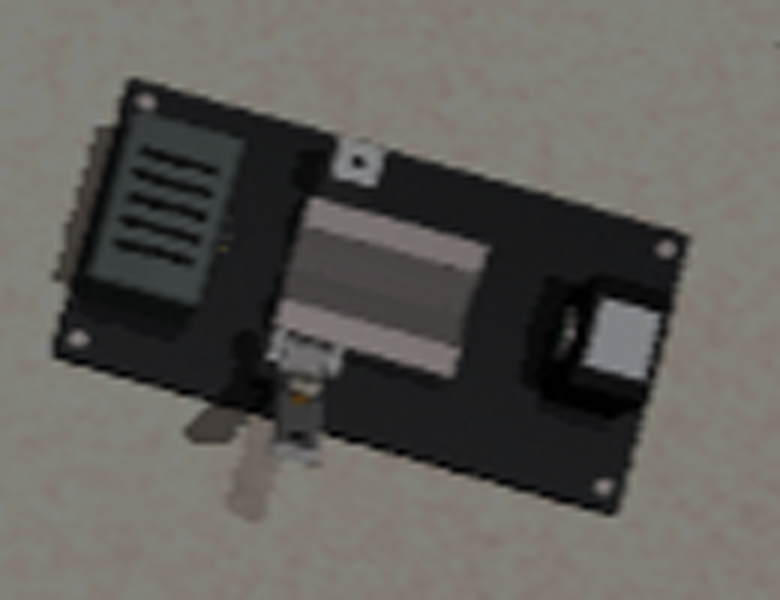

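View pics/topB.png

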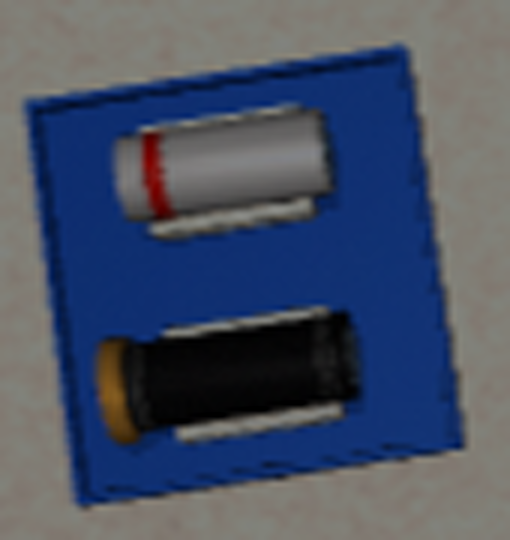

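View pics/sideA.png

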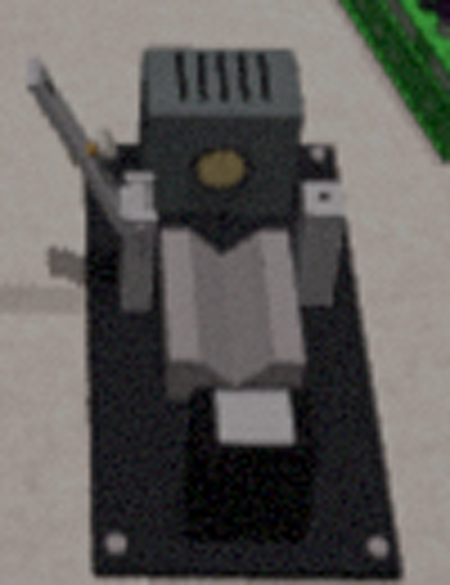

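Run:
```python
from h import *
def cr(c,x,y,s,ox,oy,z): return at_z(c,(x+.5)/s-.5+ox,(y+.5)/s-.5+oy,z)
# top plate
for nm,pts,s,ox,oy,c in [('top',[(130,78),(690,235),(617,515),(55,355)],6,280,145,'top')]:
    C=np.array([cr(c,x,y,s,ox,oy,.01)[:2] for x,y in pts]);print(C.round(4),'centre',C.mean(0).round(4))
    xa=((C[0]-C[1])+(C[3]-C[2]))/2; ya=((C[3]-C[0])+(C[2]-C[1]))/2
    print('len',np.linalg.norm(xa),np.linalg.norm(ya),'yaw x',np.arctan2(xa[1],xa[0]),'from y',np.arctan2(ya[1],ya[0])-np.pi/2)
S=np.array([cr('side',x,y,4.5,270,215,.01)[:2] for x,y in [(97,576),(401,572)]]);print('side bottom corners',S.round(4))
T=np.array([cr('top',x,y,6,155,165,.014)[:2] for x,y in [(27,100),(408,45),(463,447),(80,505)]]);print('tray',T.round(4),T.mean(0))
a=T[1]-T[0];b=T[2]-T[3];print([np.linalg.norm(a),np.linalg.norm(b),np.arctan2(-a[1],-a[0]),np.arctan2(-b[1],-b[0])])
a=T[1]-T[2];b=T[0]-T[3];print([np.linalg.norm(a),np.linalg.norm(b),np.arctan2(a[1],a[0]),np.arctan2(b[1],b[0])])
# lens ends, axis height .034
A=cr('top',99,392,6,155,165,.034);B=cr('top',358,356,6,155,165,.034);print('collar face',A,'rear',B,np.linalg.norm(A-B),np.arctan2((A-B)[1],(A-B)[0]))
# cylinder fit to depth
for c in('top','side'):
    D=np.load(c+'0.npy');P=cloud(c,D)
    Q=P[(D>0)&(abs(P[...,0]-.482)<.03)&(abs(P[...,1]-.205)<.035)&(P[...,2]>.04)]
    from scipy.optimize import least_squares
    def f(p):
        d=np.array([np.cos(p[2]),np.sin(p[2]),p[4]]);d/=np.linalg.norm(d);r=Q-[p[0],.205,p[1]];r=r-np.outer(r@d,d);return np.linalg.norm(r,axis=1)-.019
    r=least_squares(f,[.482,.034,1.7,0,0],loss='soft_l1',f_scale=.002);print(c,'cyl x at y=.205,z,yaw',r.x,np.std(r.fun))
    m=(D>0)&(P[...,2]>.036)&(abs(P[...,0]-.48)<.035)&(abs(P[...,1]-.217)<.08)&(P[...,0]<.515)
    d=np.array([np.cos(r.x[2]),np.sin(r.x[2])]);t=(P[m][:,:2]-[r.x[0],.205])@d;print('extent',np.percentile(t,[0,1,99,100]),'origin', [r.x[0]+d[0]*(t.max()-.055), .205+d[1]*(t.max()-.055)])
    # plate top height, block top, lamp top, strap
    for nm,x,y in []:pass
```

```text
[[ 0.6632 -0.0657]
 [ 0.5864 -0.3129]
 [ 0.4626 -0.2744]
 [ 0.5395 -0.0288]] centre [ 0.5629 -0.1704]
len 0.25814534841646397 0.1293507234355999 yaw x 1.268307084229345 from y 1.27458644780046
side bottom corners [[ 0.4634 -0.2792]
 [ 0.5854 -0.3134]]
tray [[0.6074 0.3129]
 [0.628  0.1448]
 [0.4497 0.1232]
 [0.4287 0.2898]] [0.5284547  0.21767304]
[np.float64(0.16934246859932267), np.float64(0.1679343998528031), np.float64(1.6928698937724165), np.float64(1.6958410199950804)]
[np.float64(0.17966218135027226), np.float64(0.18016467303071027), np.float64(0.12067161597626307), np.float64(0.1284951390507446)]
collar face [0.47645417 0.27687849 0.034     ] rear [0.48915528 0.16577311 0.034     ] 0.11182898938942118 1.684618071051914
top cyl x at y=.205,z,yaw [4.84657653e-01 3.40530686e-02 1.69853041e+00 3.44839843e-03
 6.54959232e-05] 0.0017338890216248657
extent [-0.03968018 -0.03891444  0.06531127  0.06650456] origin [np.float64(0.48319212188285554), np.float64(0.2164108319930965)]
side cyl x at y=.205,z,yaw [ 4.84759788e-01  3.43290680e-02  1.67341768e+00 -1.30453428e-02
  6.88030917e-05] 0.0011674566703980438
extent [-0.04200347 -0.04109114  0.06587564  0.06837123] origin [np.float64(0.4833900213520893), np.float64(0.2183008850522801)]
```

```bash
cat >> h.py <<'E'
LENS=np.array([.4833,.2172,.0342]); LYAW=1.693
PC=np.array([.564,-.172]); PYAW=1.271
def down(jyaw):
    y=np.array([0,0,-1.]);z=np.array([np.cos(jyaw),np.sin(jyaw),0]);return np.stack([np.cross(y,z),y,z],1)
def P(x,y,z):
    c,s=np.cos(PYAW),np.sin(PYAW);return np.array([PC[0]+c*x-s*y,PC[1]+s*x+c*y,z])
def st():
    s=env.sense();print('t %.2f'%s['t'],'ee',s['ee_pos'].round(4),'F',s['wrist_force'].round(2),'M',s['moment'].round(3),'w %.4f'%s['gripper_width'],'q',s['joint_positions'].round(2));return s
GX=-.024
E
python3 - <<'E'
from h import *
def cr(x,y,z): return at_z('top',(x+.5)/6-.5+280,(y+.5)/6-.5+145,z)[:2]
for x,y in [(303,200),(490,245),(458,378),(275,345)]:
    w=cr(x,y,.036)-PC;c,s=np.cos(PYAW),np.sin(PYAW);print('block corner in plate',(c*w[0]+s*w[1]).round(4),(-s*w[0]+c*w[1]).round(4))
g=LENS[:2]+GX*np.array([np.cos(LYAW),np.sin(LYAW)])
for nm,p,y in [('pick',[*g,.029],LYAW-np.pi/2),('pick180',[*g,.029],LYAW+np.pi/2),('place',P(GX,0,.041),PYAW-np.pi/2),('place180',P(GX,0,.041),PYAW+np.pi/2),('sw',P(.027,.14,.12),PYAW),('sw180',P(.027,.14,.12),PYAW+np.pi),('end',P(.027,-.02,.078),PYAW),('end180',P(.027,-.02,.078),PYAW+np.pi)]:
    q=solver.inverse_kinematics(np.array(p),down(y));print(nm,np.round(p,3),None if q is None else np.round(q,2))
E
```

```text
block corner in plate 0.0439 -0.026
block corner in plate -0.0396 -0.0291
block corner in plate -0.041 0.031
block corner in plate 0.0391 0.0387
pick [0.486 0.193 0.029] [-0.72  0.55  0.35  2.05 -0.33  0.59 -0.02]
pick180 [0.486 0.193 0.029] [-0.22  0.55 -0.27  2.02  0.25  0.6   2.6 ]
place [ 0.557 -0.195  0.041] [-0.3   0.73  0.79  1.9  -0.71  0.81  0.59]
place180 [ 0.557 -0.195  0.041] [-0.56  1.12  1.33  1.92 -1.21  1.22 -2.21]
sw [ 0.438 -0.105  0.12 ] [-0.36  0.3   0.6   2.19 -0.26  0.72  1.69]
sw180 [ 0.438 -0.105  0.12 ] [-0.67  0.4   1.01  2.2  -0.49  0.78 -1.2 ]
end [ 0.591 -0.152  0.078] [-0.18  0.61  0.52  1.83 -0.4   0.81  1.81]
end180 [ 0.591 -0.152  0.078] [-0.42  0.73  0.88  1.84 -0.7   0.91 -1.08]
```

Run:
```python
from h import *
env.goto_joints([-.38,.468,0,1.6,0,1.07,-.26])
st()
g=LENS[:2]+GX*np.array([np.cos(LYAW),np.sin(LYAW)]);R=down(LYAW-np.pi/2)
effector.release()
env.reach(np.array([*g,.13]),R); st()
im,d=viewer.read_camera('side');cv2.imwrite('pics/side1.png',im[130:270,180:340,::-1].repeat(4,0).repeat(4,1))
env.movel(np.array([*g,.075]),R); st()
im,d=viewer.read_camera('top');cv2.imwrite('pics/top1.png',im[140:270,130:290,::-1].repeat(4,0).repeat(4,1))
```

```text
t 3.37 ee [0.6166 0.2123 0.2154] F [-0.22  0.33 -0.08] M [-0.035  0.09   0.005] w 0.0920 q [-0.38  0.47 -0.    1.6  -0.    1.07 -0.26]
t 4.26 ee [0.4882 0.194  0.1312] F [ 0.83  0.48 -0.52] M [-0.063 -0.017  0.018] w 0.0920 q [-0.42  0.37 -0.02  1.98  0.01  0.79 -0.33]
t 4.83 ee [0.4873 0.1936 0.0754] F [-0.25 -0.17 -0.09] M [-0.054  0.094  0.004] w 0.0917 q [-0.42  0.45 -0.02  2.01  0.02  0.67 -0.34]
```

View pics/side1.png

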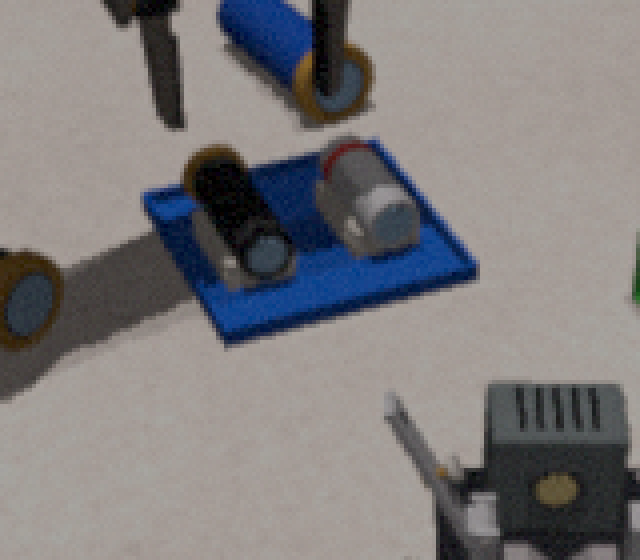

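View pics/top1.png

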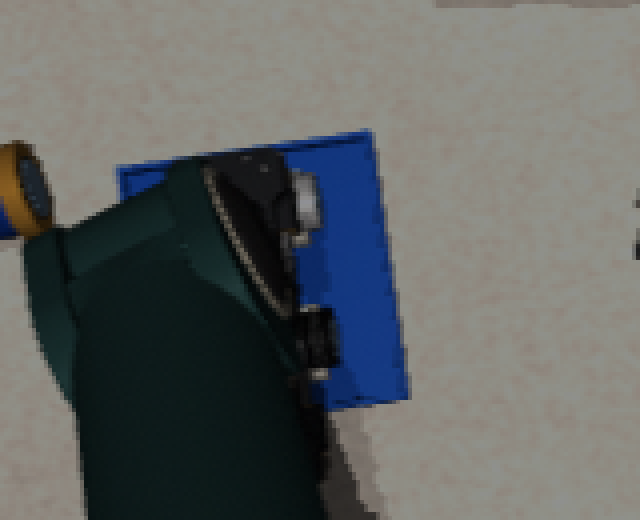

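Run:
```python
from h import *
g=LENS[:2]+GX*np.array([np.cos(LYAW),np.sin(LYAW)]);R=down(LYAW-np.pi/2)
env.movel(np.array([*g,.029]),R,rate=.06); env.pause(.2); st()
im,d=viewer.read_camera('side');cv2.imwrite('pics/side2.png',im[130:230,180:340,::-1].repeat(5,0).repeat(5,1))
```

```text
t 5.99 ee [0.4865 0.1935 0.0294] F [-0.03 -0.03  0.14] M [-0.055  0.103 -0.026] w 0.0916 q [-0.42  0.53 -0.02  2.03  0.02  0.58 -0.34]
```

View pics/side2.png

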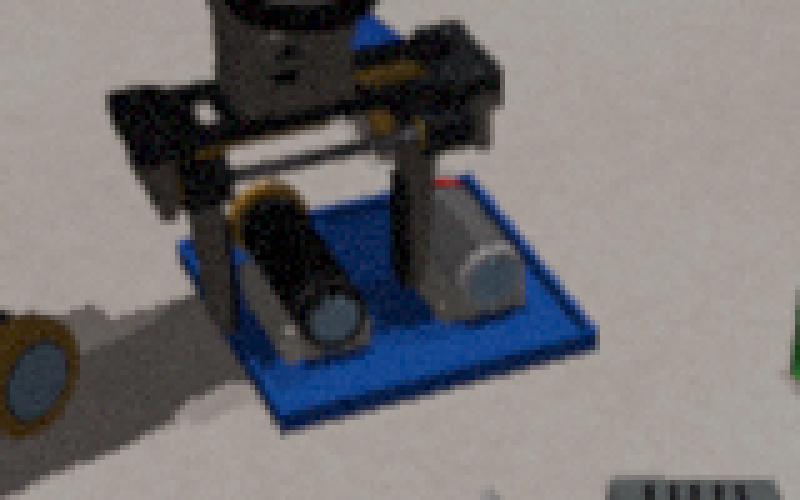

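Run:
```python
from h import *
R=down(LYAW-np.pi/2)
effector.grasp(35); s=st(); p=s['ee_pos'].copy()
env.movel(p+[0,0,.03],R,rate=.06); env.pause(.3); st()
env.movel(p+[0,0,.20],R,rate=.2); env.pause(.2);st()
im,d=viewer.read_camera('side');cv2.imwrite('pics/side3.png',im[60:200,180:340,::-1].repeat(4,0).repeat(4,1));np.save('side3.npy',d)
```

```text
t 6.91 ee [0.4864 0.1934 0.029 ] F [ 0.15  0.32 -1.19] M [-0.04  -0.114  0.006] w 0.0371 q [-0.42  0.53 -0.02  2.03  0.02  0.58 -0.34]
t 7.86 ee [0.4862 0.1933 0.0587] F [ 0.03 -0.22 -2.  ] M [-0.151  0.044 -0.031] w 0.0373 q [-0.42  0.48 -0.02  2.02  0.02  0.64 -0.34]
t 9.06 ee [0.4858 0.1931 0.2278] F [ 0.38 -0.27 -3.28] M [-0.153  0.038 -0.036] w 0.0369 q [-0.42  0.24 -0.03  1.9   0.01  1.01 -0.33]
```

View pics/side3.png

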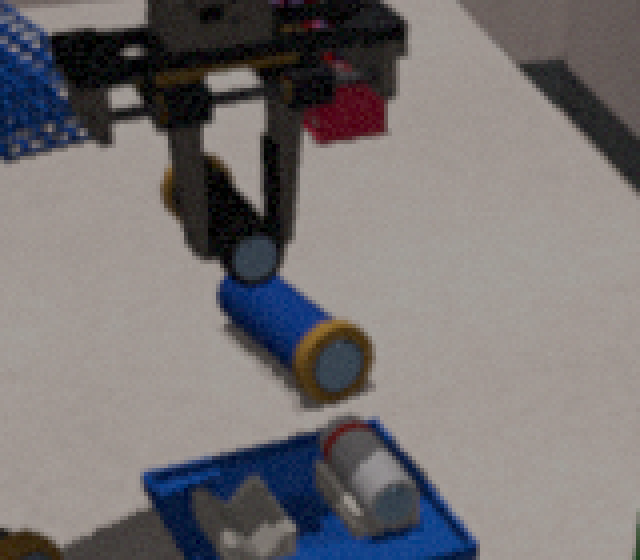

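Run:
```python
from h import *
R=down(PYAW-np.pi/2)
env.goto_joints([.36,.40,0,1.75,0,.98,.05]); st()
env.reach(P(GX,0,.16),R); env.pause(.2);s=st()
np.set_printoptions(precision=4,suppress=True);print(s['tcp_rot'],R)
for c in('side','top'):
    im,d=viewer.read_camera(c);cv2.imwrite(f'pics/{c}4.png',im[180:330,240:400,::-1].repeat(4,0).repeat(4,1) if c=='side' else im[120:250,270:430,::-1].repeat(4,0).repeat(4,1));np.save(c+'4.npy',d)
```

```text
t 10.73 ee [ 0.5523 -0.2414  0.1972] F [ 0.    0.08 -4.11] M [-0.129  0.114  0.031] w 0.0374 q [ 0.36  0.4  -0.    1.75 -0.    0.98  0.05]
t 11.28 ee [ 0.5574 -0.1957  0.1608] F [ 0.17 -0.43 -2.69] M [-0.142  0.075  0.016] w 0.0372 q [ 0.29  0.43 -0.02  1.8   0.01  0.91 -0.03]
[[-0.2959  0.0014  0.9552]
 [-0.9552 -0.0009 -0.2959]
 [ 0.0005 -1.      0.0016]] [[-0.2953  0.      0.9554]
 [-0.9554  0.     -0.2953]
 [-0.     -1.      0.    ]]
```

View pics/side4.png

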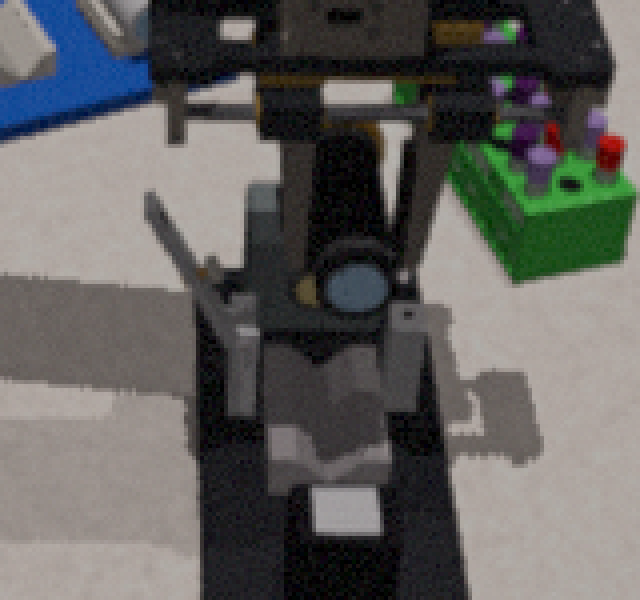

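View pics/top4.png

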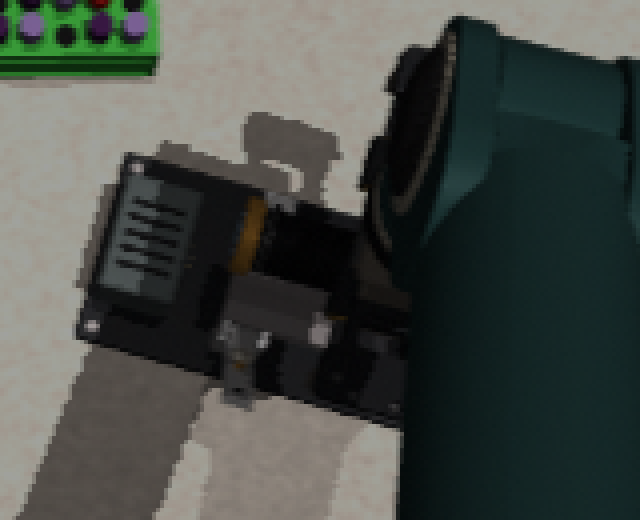

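Run:
```python
from h import *
z=.166
print('rear pred',proj('side',P(-.05,0,z)),'seen 329.4,251.9')
print('collar top pred',proj('top',P(.05,0,z+.023)),proj('top',P(.055,.0,z+.0)),proj('top',P(.045,0,z+.023)))
for c in('top','side'):
    D=np.load(c+'4.npy');Q=cloud(c,D);w=Q[...,:2]-PC;cc,s=np.cos(PYAW),np.sin(PYAW)
    X=cc*w[...,0]+s*w[...,1];Y=-s*w[...,0]+cc*w[...,1];Z=Q[...,2]
    m=(D>0)&(Z>.12)&(Z<.20)&(abs(Y)<.03)&(X>-.06 if c=='side' else X>-.005)&(X<.07)
    print(c,m.sum(),'X',np.percentile(X[m],[0,2,50,98,100]).round(4),'Y',np.percentile(Y[m],[2,98]).round(4))
    for a,b in [(0,.01),(.01,.02),(.02,.03),(.03,.04),(.047,.054)]:
        k=m&(X>a)&(X<b)
        if k.sum()>5: print('  x',a,'top z %.4f'%np.percentile(Z[k],97),'ymid %.4f'%((Y[k].min()+Y[k].max())/2),k.sum())
    k=m&(X<-.045)
    if k.sum()>5: print('rear face',np.median(X[k]),(Y[k].min()+Y[k].max())/2,(Z[k].min()+Z[k].max())/2)
```

```text
rear pred [328.7371058  251.85793743] seen 329.4,251.9
collar top pred [332.63668051 176.58318109] [329.30711484 177.72406166] [334.76291325 177.17669605]
top 449 X [-0.0046 -0.0032  0.0271  0.0546  0.055 ] Y [-0.0175  0.0196]
  x 0 top z 0.1871 ymid 0.0006 71
  x 0.01 top z 0.1859 ymid 0.0003 71
  x 0.02 top z 0.1855 ymid 0.0004 72
  x 0.03 top z 0.1859 ymid 0.0009 72
  x 0.047 top z 0.1889 ymid 0.0008 63
side 1077 X [-0.0537 -0.0525 -0.0333  0.045   0.0513] Y [-0.0271  0.0273]
  x 0 top z 0.1858 ymid -0.0030 54
  x 0.01 top z 0.1857 ymid -0.0026 48
  x 0.02 top z 0.1862 ymid -0.0035 46
  x 0.03 top z 0.1856 ymid -0.0034 48
rear face -0.050653301879487855 -0.00036379406381790817 0.16800016282947633
```

Run:
```python
from h import *
R=down(PYAW-np.pi/2)
env.movel(P(GX,0,.06),R,rate=.1); env.pause(.2)
f=[]
for _ in range(6): f.append(env.sense()['wrist_force']); env.pause(.03)
f0=np.mean(f,0);s=st();print('f0',f0, np.std(f,0))
z=.048
env.movel(P(GX,0,z),R,rate=.05)
while z>.0375:
    env.movel(P(GX,0,z),R,rate=.02);env.pause(.06)
    s=env.sense();df=s['wrist_force']-f0;print('%.4f %.4f'%(z,s['ee_pos'][2]),df.round(2))
    if df[2]>2.5 or np.linalg.norm(df)>6: break
    z-=.0008
st()
im,d=viewer.read_camera('side');cv2.imwrite('pics/side5.png',im[200:330,260:380,::-1].repeat(4,0).repeat(4,1));np.save('side5.npy',d)
```

```text
t 12.93 ee [ 0.557  -0.195   0.0602] F [ 0.67  0.57 -2.76] M [-0.169  0.094  0.004] w 0.0373 q [ 0.29  0.56 -0.02  1.86  0.01  0.72 -0.03]
f0 [ 0.21006174 -0.13037013 -2.24653751] [0.40475644 0.71738903 0.36251818]
0.0480 0.0482 [-0.13  0.56 -1.01]
0.0472 0.0472 [-0.55  0.41 -0.53]
0.0464 0.0463 [-0.62  0.6  -0.44]
0.0456 0.0455 [-0.26  0.39 -0.34]
0.0448 0.0447 [-1.09  0.58 -1.31]
0.0440 0.0440 [-0.31 -0.94 -0.61]
0.0432 0.0432 [ 0.94 -0.69 -0.09]
0.0424 0.0424 [ 0.93  0.22 -0.51]
0.0416 0.0416 [-1.22  1.23 -0.23]
0.0408 0.0415 [-2.55  2.06  7.94]
t 16.41 ee [ 0.5569 -0.195   0.0415] F [-2.34  1.93  5.69] M [0.032 0.762 0.029] w 0.0375 q [ 0.29  0.59 -0.02  1.86  0.02  0.68 -0.03]
```

View pics/side5.png

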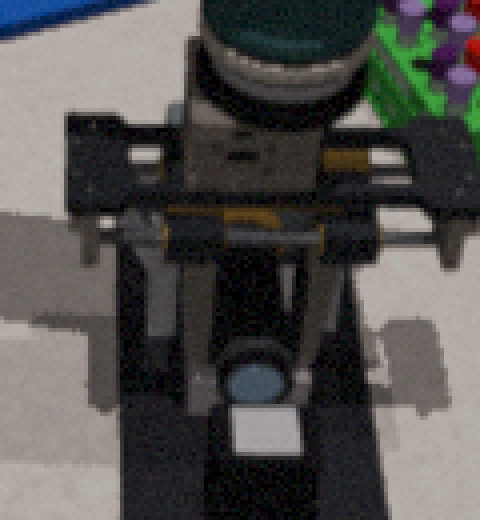

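Run:
```python
from h import *
R=down(PYAW-np.pi/2)
effector.release(); env.pause(.3); st()
env.movel(P(GX,0,.22),R,rate=.15); st()
q=solver.inverse_kinematics(P(.027,.13,.22),down(PYAW));print(q)
env.goto_joints(q); st()
for c in('side','top'):
    im,d=viewer.read_camera(c);cv2.imwrite(f'pics/{c}6.png',im[200:330,260:380,::-1].repeat(4,0).repeat(4,1) if c=='side' else im[120:250,270:430,::-1].repeat(4,0).repeat(4,1));np.save(c+'6.npy',d)
```

```text
t 17.68 ee [ 0.5569 -0.1949  0.0408] F [-0.41 -1.    0.03] M [-0.051  0.034 -0.028] w 0.0922 q [ 0.29  0.59 -0.02  1.86  0.02  0.68 -0.03]
t 19.02 ee [ 0.5563 -0.1947  0.219 ] F [-0.14 -0.45  0.53] M [-0.067  0.019  0.061] w 0.0917 q [ 0.29  0.36 -0.02  1.75  0.01  1.03 -0.03]
[ 0.46481091  0.16274881 -0.32991622  2.02498001  0.06396735  0.96345858
  1.37341169]
t 20.28 ee [ 0.448  -0.1081  0.2198] F [-0.8  -0.21  0.01] M [-0.008 -0.    -0.011] w 0.0918 q [ 0.46  0.16 -0.33  2.02  0.06  0.96  1.37]
```

View pics/side6.png

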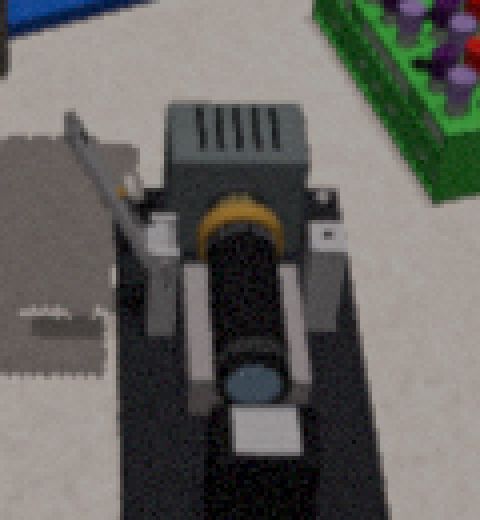

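View pics/top6.png

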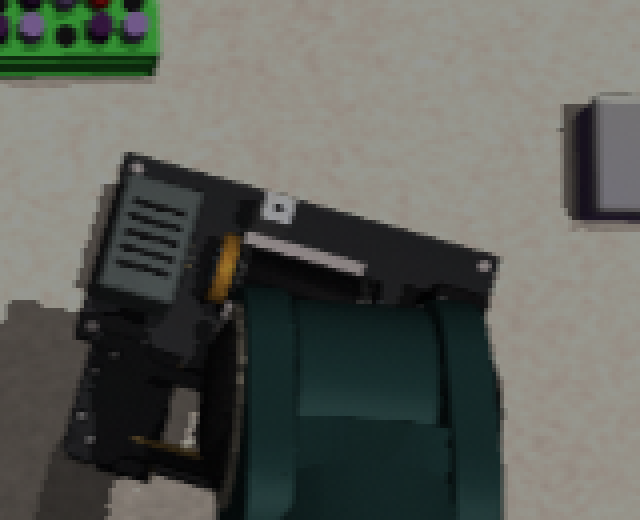

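Run:
```python
from h import *
from scipy.optimize import least_squares
cc,s=np.cos(PYAW),np.sin(PYAW)
for c in('top','side'):
    D=np.load(c+'6.npy');Q=cloud(c,D);w=Q[...,:2]-PC
    X=cc*w[...,0]+s*w[...,1];Y=-s*w[...,0]+cc*w[...,1];Z=Q[...,2]
    m=(D>0)&(Z>.047)&(Z<.075)&(abs(Y)<.027)&(X>-.065)&(X<.066)
    print(c,m.sum(),'X',np.percentile(X[m],[0,2,98,100]).round(4),'Y',np.percentile(Y[m],[2,98]).round(4))
    k=(D>0)&(Z>.05)&(Z<.075)&(abs(Y)<.025)&(X>-.045)&(X<.043)
    if k.sum()>30:
        T=np.stack([X[k],Y[k],Z[k]],1)
        def f(p):
            d=np.array([1,p[2],p[3]]);d/=np.linalg.norm(d);r=T-[0,p[0],p[1]];r-=np.outer(r@d,d);return np.linalg.norm(r,axis=1)-.019
        r=least_squares(f,[0,.046,0,0],loss='soft_l1',f_scale=.002);print(' y,z,yaw,pitch',r.x.round(4),len(T))
    for lo,hi in[(.065,.2)]:
        k=(D>0)&(Z>.072)&(Z<.2)&(Y>.035)&(abs(X-.027)<.012)
        if k.any(): print(' strap Y',Y[k].min(),Y[k].max(),'Zmax',Z[k].max(),'at Y',Y[k][Z[k].argmax()],'Xmid',np.median(X[k]))
for c in('side',):
  for n in('lens','collar','strap_end','clamp_hinge'):
    for r in tip_of(c,n)[:2]:
        w=np.array(r['at'][:2])-PC;print(n,'plate',(cc*w[0]+s*w[1]).round(4),(-s*w[0]+cc*w[1]).round(4),round(r['at'][2],4),round(r['score'],2))
im=cv2.imread('pics/side6.png')
# overlay predicted collar/rear points in side picture
for p in [P(-.05,0,.046),P(.045,0,.069),P(.055,0,.069),P(.04,.03,.036),P(.04,-.03,.036),P(-.04,-.03,.036)]:
    u=proj('side',p);print(((u-[260,200]+.5)*4).round(0))
```

```text
top 408 X [-0.0507 -0.0471  0.0544  0.0557] Y [-0.0174  0.0199]
 y,z,yaw,pitch [ 0.0013  0.0461 -0.0135 -0.0031] 301
 strap Y 0.525209728262527 0.5410067928819584 Zmax 0.19980078003272128 at Y 0.5285849599520395 Xmid 0.02665690582457997
side 833 X [-0.0531 -0.0517  0.0517  0.0569] Y [-0.0174  0.0196]
 y,z,yaw,pitch [ 0.001   0.0462 -0.0039  0.0006] 565
 strap Y 0.040348109985707745 0.5377941808951336 Zmax 0.19979367545179783 at Y 0.5290393007980762 Xmid 0.022265356941939683
lens plate -0.0036 0.0004 0.046 0.66
lens plate 0.2923 0.3815 0.0302 0.61
collar plate 0.2571 0.3222 0.0362 0.85
collar plate 0.0498 -0.002 0.0455 0.67
strap_end plate 0.0308 0.0947 0.1448 0.8
clamp_hinge plate 0.0314 0.0449 0.065 0.78
clamp_hinge plate 0.0041 -0.0064 -0.0024 0.59
[257. 387.]
[246. 218.]
[244. 205.]
[186. 269.]
[298. 270.]
[314. 385.]
```

Run:
```python
from h import *
R=down(PYAW)
effector.grasp(10); st()
env.movel(P(.027,.130,.13),R,rate=.15); env.pause(.15)
f0=np.mean([env.sense()['wrist_force'] for _ in range(3)],0); st()
cc,s=np.cos(PYAW),np.sin(PYAW)
for th in [2.1,1.9,1.7,1.5,1.3,1.1]:
    o=.096 if th>np.pi/2 else .072
    yt=.052-o*np.cos(th)+.013*np.sin(th); zt=.065+.072*np.sin(th)+.013*np.cos(th)
    env.movel(P(.027,yt,zt),R,rate=.08)
    S=env.sense();df=S['wrist_force']-f0
    print('%.1f y%.4f z%.4f'%(th,yt,zt),'Fplate x%.2f y%.2f z%.2f'%(cc*df[0]+s*df[1],-s*df[0]+cc*df[1],df[2]),'t%.2f'%S['t'])
im,d=viewer.read_camera('side');cv2.imwrite('pics/side7.png',im[200:330,260:380,::-1].repeat(4,0).repeat(4,1));np.save('side7.npy',d)
```

```text
t 21.93 ee [ 0.4478 -0.1078  0.22  ] F [-0.24  1.06 -0.1 ] M [0.026 0.022 0.004] w 0.0006 q [ 0.46  0.16 -0.33  2.02  0.06  0.96  1.37]
t 22.82 ee [ 0.4486 -0.108   0.131 ] F [-0.36 -0.46 -0.5 ] M [ 0.063  0.04  -0.005] w 0.0005 q [ 0.44  0.29 -0.31  2.11  0.13  0.76  1.31]
2.1 y0.1117 z0.1206 Fplate x1.03 y-0.55 z0.97 t23.23
1.9 y0.0953 z0.1289 Fplate x0.46 y0.08 z0.64 t23.62
1.7 y0.0773 z0.1347 Fplate x-0.38 y0.51 z0.43 t24.00
1.5 y0.0599 z0.1377 Fplate x-0.21 y0.29 z0.75 t24.37
1.3 y0.0453 z0.1379 Fplate x0.46 y-0.13 z0.38 t24.70
1.1 y0.0309 z0.1351 Fplate x0.29 y1.06 z-0.16 t25.03
```

View pics/side7.png

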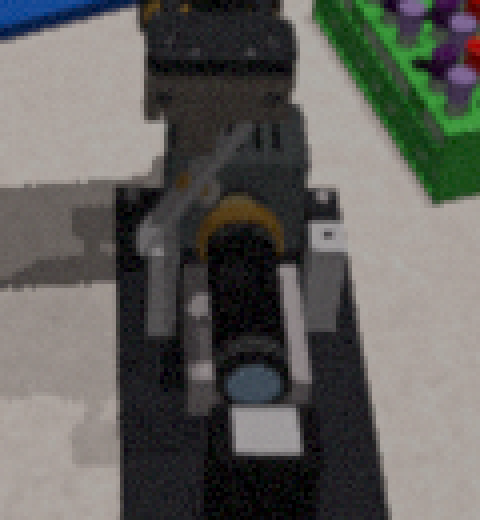

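Run:
```python
from h import *
R=down(PYAW);cc,s=np.cos(PYAW),np.sin(PYAW)
f0=np.array([-.1,-.2,-.2])
def rep(tag):
    S=env.sense();df=S['wrist_force']-f0
    print(tag,'ee z %.4f'%S['ee_pos'][2],'Fplate x%.2f y%.2f z%.2f'%(cc*df[0]+s*df[1],-s*df[0]+cc*df[1],df[2]),'t%.2f'%S['t']);return df[2]
for th in [.9,.7,.5,.35,.2,.1]:
    yt=.052-.072*np.cos(th)+.013*np.sin(th); zt=.065+.072*np.sin(th)+.013*np.cos(th)
    env.movel(P(.027,yt,zt),R,rate=.08 if th>.4 else .05); rep('%.2f z%.4f'%(th,zt))
z=.080
while z>.073:
    env.movel(P(.027,-.020,z),R,rate=.03);env.pause(.08)
    if rep('z%.4f'%z)>15: break
    z-=.0008
open('z.txt','w').write(str(z)); env.pause(.3); rep('hold'); st()
im,d=viewer.read_camera('side');cv2.imwrite('pics/side8.png',im[200:330,260:380,::-1].repeat(4,0).repeat(4,1));np.save('side8.npy',d)
```

```text
0.90 z0.1295 ee z 0.1291 Fplate x0.00 y0.77 z-0.59 t25.42
0.70 z0.1213 ee z 0.1208 Fplate x-0.17 y-0.06 z-0.01 t25.75
0.50 z0.1109 ee z 0.1103 Fplate x-0.91 y0.18 z0.53 t26.08
0.35 z0.1019 ee z 0.1015 Fplate x0.54 y0.77 z0.04 t26.45
0.20 z0.0920 ee z 0.0916 Fplate x-0.27 y-0.12 z0.13 t26.82
0.10 z0.0851 ee z 0.0847 Fplate x0.38 y0.14 z0.14 t27.12
z0.0800 ee z 0.0801 Fplate x0.71 y1.01 z2.14 t27.53
z0.0792 ee z 0.0794 Fplate x0.87 y1.43 z3.33 t27.87
z0.0784 ee z 0.0786 Fplate x1.05 y0.05 z4.94 t28.20
z0.0776 ee z 0.0784 Fplate x-0.49 y1.99 z8.77 t28.53
z0.0768 ee z 0.0783 Fplate x0.70 y3.94 z12.20 t28.87
z0.0760 ee z 0.0781 Fplate x-0.60 y4.18 z16.94 t29.20
hold ee z 0.0781 Fplate x0.22 y3.72 z17.95 t29.50
t 29.50 ee [ 0.5915 -0.1522  0.0781] F [-3.59  1.11 17.75] M [0.255 1.163 0.03 ] w 0.0001 q [ 0.39  0.59 -0.25  1.79  0.2   0.79  1.31]
```

View pics/side8.png

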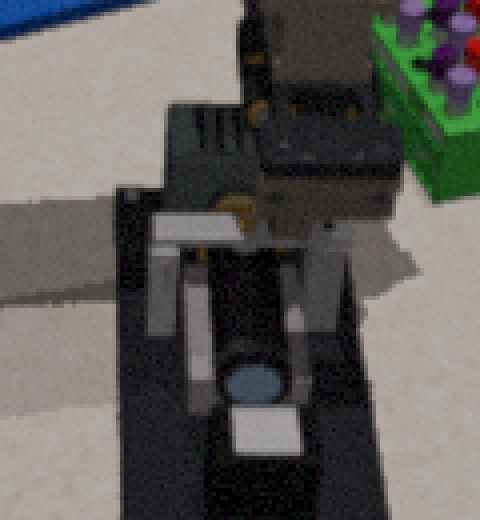

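Run:
```python
from h import *
from scipy.optimize import least_squares
cc,s=np.cos(PYAW),np.sin(PYAW)
D=np.load('side8.npy');Q=cloud('side',D);w=Q[...,:2]-PC
X=cc*w[...,0]+s*w[...,1];Y=-s*w[...,0]+cc*w[...,1];Z=Q[...,2]
k=(D>0)&(Z>.05)&(Z<.07)&(abs(Y)<.02)&(X>-.045)&(X<.012);T=np.stack([X[k],Y[k],Z[k]],1)
def f(p):
    d=np.array([1,p[2],p[3]]);d/=np.linalg.norm(d);r=T-[0,p[0],p[1]];r-=np.outer(r@d,d);return np.linalg.norm(r,axis=1)-.019
print('lens y z yaw pitch',least_squares(f,[0,.046,0,0],loss='soft_l1',f_scale=.002).x.round(4),len(T))
m=(D>0)&(Z>.045)&(Z<.07)&(abs(Y)<.02)&(X<-.03)&(X>-.065);print('rear X',np.percentile(X[m],[0,2]).round(4))
k=(D>0)&(Z>.07)&(Z<.085)&(abs(X-.027)<.008)&(Y<.04)&(Y>-.06)
print('strap top z by Y',[(a,np.median(Z[k&(abs(Y-a)<.005)]).round(4)) for a in(.03,.02,.01,0) if (k&(abs(Y-a)<.005)).any()])
print([(np.round(r['at'],4),round(r['score'],2)) for r in tip_of('side','strap_end')[:2]])
st()
workorder.finish_job();
```

```text
lens y z yaw pitch [0.001  0.0464 0.0001 0.0071] 384
rear X [-0.0531 -0.0528]
strap top z by Y [(0.03, np.float64(0.0777)), (0.02, np.float64(0.0783)), (0.01, np.float64(0.0779)), (0, np.float64(0.0796))]
[(array([ 0.6247, -0.1587,  0.0728]), 0.56)]
t 29.60 ee [ 0.5915 -0.1522  0.0781] F [-5.77  1.96 17.07] M [0.255 1.217 0.017] w 0.0002 q [ 0.39  0.59 -0.25  1.79  0.2   0.79  1.31]
the job is handed in; nothing more can be done
```

The small black barrel with the brass collar is in the V-block, collar towards the lamp. The strap is swung over and held fully down by the closed fingers. I handed the job in at about 29.6 s; it reports no verdict.

Last checks before handing in:
- **Barrel seat:** the depth fit puts its axis 46.4 mm above the table, 1 mm off the plate's centreline, with yaw about 0 and pitch 0.007 rad.
- **Collar gap:** the collar measured about 50 mm from the plate's origin when I let go, so the gap to the block is about 5 mm. After clamping, I could only recheck the barrel's rear end. It read the same as before, so the barrel did not slide.
- **Strap:** its top face is level at 78 mm, apart from one reading of 79.6 mm near its middle, close to the rivet and fingers. The fingertips are at 78.1 mm, with about 17 N downward on the wrist.
- **Strap end:** the network put it at 72.8 mm, about 2 mm below the expected 75 mm. That is within its roughly 4 mm accuracy.
- **Sideways force:** while pressing, the wrist also shows about 4–6 N sideways, pointing towards the hinge.
- **Not measured:** the pad and flank forces can't be read directly. I infer them from the closed strap and the spring-like rise in force just before it reached its stop.

I did not touch the silver barrel, rack, screwdriver, sample box or the look-alike barrels.

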